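Charge the mill jar with grinding cylinders through a funnel

TASK

Get the steel mill jar ready: lift the wide funnel out of its holder and seat it squarely in the jar's mouth, then take the scoop and tip its five ceramic grinding cylinders through the funnel so that all of them end up down in the jar, shaking the funnel loose if they bridge in it. Don't spill a piece, touch the pieces with the gripper, or knock over or shove the jar about; leave the funnel standing in the jar and put the empty scoop back down on the bench, flat on its bottom. Leave the bottle, the tip box and the beaker where they are.

Things in the scene. Friction and masses are not known exactly. Their poses are not given: they have to be found in the camera images.
- jar: Open cylindrical mill jar of bare steel, 80 mm outside diameter, 95 mm tall, bore 56 mm, inner floor 10 mm up, 1.3 kg, standing loose on the bench. Origin: centre of its underside, z up. It slides or tips if pushed hard.
- holder: Fixed grey plastic sleeve, 80 mm outside diameter, 60 mm tall, bore 60 mm, in which the funnel starts. Origin: centre of its underside, z up.
- funnel: White funnel, 95 mm tall, 0.12 kg. Origin: centre of the stem's lower end, z up its axis, x towards its lug. Stem 47 mm outside, bore 40, 36 long; then a flat collar, 72 mm diameter, underside at z = 36, which rests on the rim of holder or jar; then a cone to 130 mm outside (123 inside) at the rim. Seated, its origin is 59 mm above the jar's. Pieces can bridge over the stem; a few mm of sideways shaking frees them.
- funnel_lug (a point): Grip point in the funnel's lug: an upright white block outside the rim, 12 mm thick (along the funnel's y), from 63 to 97 mm from the axis, 73 to 105 mm above the funnel's origin. This point lies 83 mm from the axis, 93 mm above the origin. Axes as the funnel's.
- funnel_rim (a point): Centre of the funnel's mouth, in the plane of its rim, 95 mm above the funnel's origin.
- scoop: Loose aluminium scoop, open nose, black bar handle, 0.16-0.26 kg empty. Origin: on the underside; z up, x towards the nose. Tray 66 mm wide, x = -52 to 61 mm, side walls 42 high, back wall 58; 3 mm floor, flat to x = 27, then rising at 6 degrees to the nose. Tipped nose down, pieces slide from 30 to 45 degrees (friction varies), in a bunch; all have left by 52.
- scoop_grip (a point): Middle of the scoop's handle: a level bar, 14 mm wide (along the scoop's y), 24 mm tall, from x = -52 to -139 mm; this point is at x = -92 mm, 46 mm above the underside. Axes as the scoop's.
- scoop_lip (a point): Middle of the scoop's nose edge, over which the pieces leave: x = 61 mm, 6.5 mm above the underside.
- wash_bottle: Bystander: white bottle with blue cap, 68 mm diameter, 150 mm tall. Origin: centre of its underside.
- tip_box: Bystander: blue pipette tip box with clear lid, 87 x 127 x 77 mm. Origin: centre of its underside.
- beaker: Bystander: empty glass beaker, 80 mm diameter, 90 mm tall. Origin: centre of its underside.
- piece1: One of five alike loose white ceramic grinding cylinders, 20 mm diameter, 20 mm long, 24 g, standing on end in the scoop at the start. Origin: its centre; z along its axis.
- piece2: One of five alike loose white ceramic grinding cylinders, 20 mm diameter, 20 mm long, 24 g, standing on end in the scoop at the start. Origin: its centre; z along its axis.
- piece3: One of five alike loose white ceramic grinding cylinders, 20 mm diameter, 20 mm long, 24 g, standing on end in the scoop at the start. Origin: its centre; z along its axis.
- piece4: One of five alike loose white ceramic grinding cylinders, 20 mm diameter, 20 mm long, 24 g, standing on end in the scoop at the start. Origin: its centre; z along its axis.
- piece5: One of five alike loose white ceramic grinding cylinders, 20 mm diameter, 20 mm long, 24 g, standing on end in the scoop at the start. Origin: its centre; z along its axis.

How it is judged:
On the way, in this order (a step that is already met when the one before it is completed fails the run):
1. the funnel is seated upright in the jar's mouth and let go, with the pieces still out of the jar (horizontal distance between funnel and jar below 0.008 m and z of funnel in the frame of jar below 0.064 m and angle between funnel's own z axis and vertical below 0.1 rad and angle between jar's own z axis and vertical below 0.06 rad and contact force between the fingers and funnel below 0.05 N and horizontal distance between each of piece1, piece2, piece3, piece4, piece5 and jar above 0.045 m), for 0.3 s.
2. all five pieces lie in the jar, the funnel still seated (horizontal distance between each of piece1, piece2, piece3, piece4, piece5 and jar below 0.03 m and z of each of piece1, piece2, piece3, piece4, piece5 in the frame of jar below 0.08 m and horizontal distance between funnel and jar below 0.008 m and z of funnel in the frame of jar below 0.064 m and angle between funnel's own z axis and vertical below 0.1 rad and angle between jar's own z axis and vertical below 0.06 rad), for 0.2 s.
At the end, for the whole second after the job is handed in: All five pieces at rest in the jar (under 30 mm off its axis, centre below 80 mm up); jar upright (0.06 rad); funnel let go, seated in it (axis within 8 mm, origin below 64 mm over the jar's, 0.1 rad of upright); scoop let go, at rest flat on the bench (underside below 8 mm, 0.1 rad of level) (all of step 2 and height (world z) of scoop below 0.008 m and angle between scoop's own z axis and vertical below 0.1 rad and linear speed of scoop below 0.02 m/s and contact force between the fingers and scoop below 0.05 N and contact force between the fingers and funnel below 0.05 N and linear speed of each of piece1, piece2, piece3, piece4, piece5 below 0.05 m/s); the robot touches nothing.
It fails at once if a piece was spilled on the bench ((height (world z) of piece1 below 0.03 m and horizontal distance between piece1 and jar above 0.042 m and distance between piece1 and scoop above 0.08 m) or (height (world z) of piece2 below 0.03 m and horizontal distance between piece2 and jar above 0.042 m and distance between piece2 and scoop above 0.08 m) or (height (world z) of piece3 below 0.03 m and horizontal distance between piece3 and jar above 0.042 m and distance between piece3 and scoop above 0.08 m) or (height (world z) of piece4 below 0.03 m and horizontal distance between piece4 and jar above 0.042 m and distance between piece4 and scoop above 0.08 m) or (height (world z) of piece5 below 0.03 m and horizontal distance between piece5 and jar above 0.042 m and distance between piece5 and scoop above 0.08 m)).
It fails at once if a piece was touched by the gripper (contact force between the fingers and piece1 above 0.2 N or contact force between the fingers and piece2 above 0.2 N or contact force between the fingers and piece3 above 0.2 N or contact force between the fingers and piece4 above 0.2 N or contact force between the fingers and piece5 above 0.2 N).
It fails at once if the jar was tipped by more than 0.3 rad or shoved more than 50 mm (angle between jar's own z axis and vertical above 0.3 rad or distance of jar from where it was at the start of the episode above 0.05 m).
It fails at once if a bystander was moved by more than 30 mm (distance of any of wash_bottle, tip_box, beaker from where it was at the start of the episode above 0.03 m).
It also fails if it takes over 72 s, if anything falls off the work surface, if the arm or the gripper's body presses on something with over 40 N, if the wrist force passes 120 N, or if a joint passes its speed limit or range.

ROBOT

A 6-joint arm with a two-finger parallel gripper is mounted at the origin on the work surface. World frame = base frame: x ahead of the robot, y to its left, z up, the work surface at z = 0. Lengths are in m, angles in rad, forces in N, time in s.
With the tool pointing down it reaches from about 0.375 to 0.975 m from the base axis. Payload 3.8 kg.
Tool frame: the origin (TCP) lies midway between the tips of the shut fingers; the grasp point (between the pads) lies 19 mm behind it; x points along the fingers, y is the direction in which the jaws open and shut, and the axes are right-handed (so a half turn about x gives the same grasp; the last joint's range is limited). The gripper opens to 88 mm and grips with 3 to 60 N. Pads are 18 mm wide; open, the fingers measure 123 mm over their backs; the gripper's body (75 mm by 187 mm) begins 45 mm behind the grasp point.
Start: joints at [1.192, 0.264, 1.604, -0, 1.274, -0.037], TCP at [0.226, 0.636, 0.239] pointing down, gripper open.
Joint ranges: [-2.63, 2.63], [-0.94, 2.18], [0.31, 2.57], [-1.31, 4.45], [0, 2.66], [-2.55, 2.55]. Speed limits (rad/s): [2.57, 2.57, 3.14, 3.14, 3.14, 3.14].

INTERFACE

Orientations are given as a rotation vector (axis times angle).
In Python, from cell import manip, inverse_kinematics, cams, order gives the robot as it stands. Calls block until the motion is done:
- manip.move_pose(position, orientation): joint-space move of the TCP to a pose.
- manip.move_linear(position, rate=0.15, rot=None): straight line of the TCP; rot=None keeps the orientation; rate is the mean speed in m/s.
- manip.set_joints(angles): joint-space move.
- manip.set_gripper(opening, force=None): finger opening in m; force is the grip in N (None keeps the last); returns when the fingers have stopped.
- manip.dwell(seconds).
- inverse_kinematics(position, orientation): joint angles nearest the present ones, or None.
- manip.state(): the state.
- cams.capture(name): name is "side" or "top"; returns a dict with "image" (384x512x3 uint8, blue, green, red), "z_map" (384x512 float32, m along the optical axis (not along the pixel's ray), 0 where there is no reading), "intrinsics" (3x3 intrinsics, pixels), "position" and "orientation" of the camera in the world. Camera axes: x right, y down, z forward; pixel columns grow to the right and rows downward; lengths in m; the calibration is good to about 2 mm. A picture is of the moment at which its call begins.
A pose or a line that the arm cannot do raises manip.IKError and nothing moves.
- order.close_job(): hands the job in, once; it reports no verdict.
The state is a dict: "clock": time; "joint_pos": joint angles; "joint_velocities": joint speeds; "tau": joint torques, N m; "tool_pos": TCP position; "tcp_rot": TCP orientation; "contact_force": force on the tool from outside, world axes, zero at the start; "moment": the same for the moment, N m; "gripper_width": finger opening in m.
Only numpy, scipy, OpenCV 4.12 (cv2) and the standard library are available. Lean on these libraries where they do the work, as an engineer would, in place of code of your own. Each camera call takes 0.05 s, during which the arm holds its last target. There are 200 camera calls.

## Working session

There is one attempt and no reset: what is moved stays moved. The work goes in short steps, each a Python script; the robot and the scene stay as the last script left them, time stands still between calls to the robot, and variables do not carry over. Pictures are saved under pics/ and viewed, about 8 in all and at most 12, crops included, and the job is handed in when it is done.

```bash
mkdir -p pics; ls; python3 - <<'E'
from cell import manip,cams
import cv2,numpy as np
for n in("top","side"):
    c=cams.capture(n); cv2.imwrite(f"pics/{n}0.png",c["image"]); np.savez(f"pics/{n}0.npz",**c)
    print(n,c["position"],c["orientation"],c["intrinsics"])
print(manip.state())
E
```

```text
pics
top [0.36515396 0.03765882 1.18802651] [-2.21211432  1.9620046  -0.22825958] [[485.02653938   0.         251.55197332]
 [  0.         485.02653938 196.24030819]
 [  0.           0.           1.        ]]
side [ 0.55069942 -0.78083086  0.58849142] [-2.1163589   0.07493126 -0.02928525] [[390.05248531   0.         258.31125424]
 [  0.         390.05248531 195.68379903]
 [  0.           0.           1.        ]]
{'clock': 0.1, 'joint_pos': array([ 1.19209567e+00,  2.64653635e-01,  1.60520585e+00, -2.46294905e-08,
        1.27366612e+00, -3.69185789e-02]), 'joint_velocities': array([-9.10753084e-05, -3.45739399e-03, -4.22523801e-03,  1.43553914e-04,
       -5.20289484e-05, -1.58682506e-04]), 'tau': array([-2.94075226e-04, -5.03614318e+01, -3.58075976e+01,  7.31009245e-02,
        2.33131094e-02, -4.13909606e-05]), 'tool_pos': array([0.22602316, 0.63537973, 0.23754583]), 'tcp_rot': array([ 0.26672181,  1.55450525, -0.26970481]), 'contact_force': array([-0.73352743, -0.11520337,  1.00556427]), 'moment': array([ 0.0366423 , -0.01422024, -0.02309655]), 'gripper_width': 0.08839985448214142}
```

View pics/top0.png

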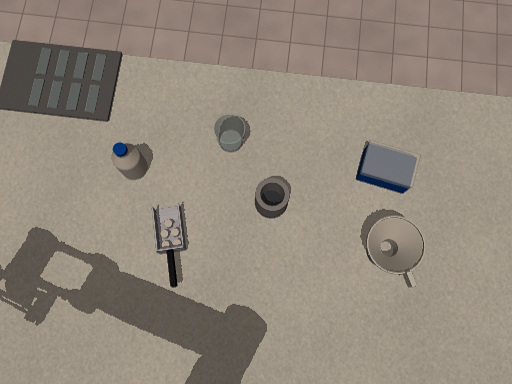

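View pics/side0.png

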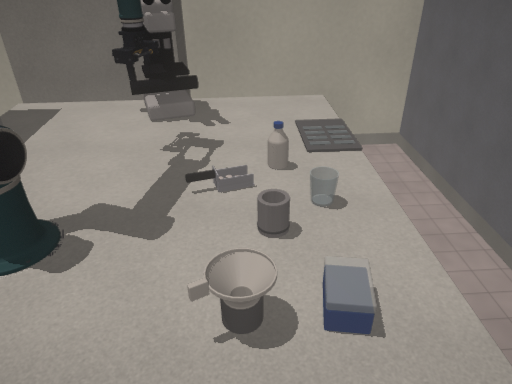

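The top view shows the funnel at about (395,245) with its lug at (409,280), the jar at (272,197), and the scoop at (170,228) with its nose up and its black handle running to (173,285). The side view agrees. Next I measure them.

```bash
cat > h.py <<'E'
import numpy as np,cv2
from scipy.spatial.transform import Rotation as R
from scipy.optimize import least_squares
def ray(c,uv,z):
    uv=np.atleast_2d(np.asarray(uv,float)); K=c["intrinsics"]; M=R.from_rotvec(c["orientation"]).as_matrix()
    d=np.c_[(uv-K[:2,2])/K[0,0],np.ones(len(uv))]@M.T; p=np.asarray(c["position"])
    return p+d*((z-p[2])/d[:,2])[:,None]
def cloud(c):
    h,w=c["z_map"].shape; u,v=np.meshgrid(np.arange(w),np.arange(h)); K=c["intrinsics"]; M=R.from_rotvec(c["orientation"]).as_matrix()
    d=np.dstack([(u-K[0,2])/K[0,0],(v-K[1,2])/K[1,1],np.ones((h,w))])*c["z_map"][...,None]
    P=d@M.T+np.asarray(c["position"]); P[c["z_map"]==0]=np.nan; return P
def circ(P,r=None):
    m=P.mean(0)
    if r is None:
        s=least_squares(lambda q:np.hypot(P[:,0]-q[0],P[:,1]-q[1])-q[2],[*m,.05],loss="soft_l1",f_scale=.002)
    else: s=least_squares(lambda q:np.hypot(P[:,0]-q[0],P[:,1]-q[1])-r,m,loss="soft_l1",f_scale=.002)
    return s.x,np.sqrt(2*s.cost/len(P))
def down(yaw): # tool y (jaw) at yaw in world, pointing down
    x=np.array([0,0,-1.]); y=np.array([np.cos(yaw),np.sin(yaw),0]); return np.c_[x,y,np.cross(x,y)]
E
python3 - <<'E'
from h import *
for n in("top","side"):
    c=dict(np.load(f"pics/{n}0.npz")); P=cloud(c)
    def reg(cx,cy,r): return np.hypot(P[...,0]-cx,P[...,1]-cy)<r
    print(n,"bench z",np.nanmedian(P[...,2][np.abs(P[...,2])<.03]))
    t=dict(np.load("pics/top0.npz"))
    for nm,uv,zz,rr in(("jar",(272,193),.095,.06),("funnel",(396,245),.119,.085)):
        g=ray(t,uv,zz)[0]; m=reg(g[0],g[1],rr)&(P[...,2]>zz-.006)&(P[...,2]<zz+.006)
        Q=P[m]; print(nm,len(Q),"guess",g[:2],"z",Q[:,2].mean())
        rad=np.hypot(Q[:,0]-g[0],Q[:,1]-g[1]); 
        if nm=="funnel": 
            F=Q[(rad<.068)]; print(circ(F[:,:2]))
            q=circ(F[:,:2])[0]; rr2=np.hypot(*(Q[:,:2]-q[:2]).T); L=P[reg(q[0],q[1],.105)&(P[...,2]>.105)&(P[...,2]<.14)&(np.hypot(P[...,0]-q[0],P[...,1]-q[1])>.069)]
            l=L.mean(0);print("lug",len(L),l,L[:,2].max(),np.degrees(np.arctan2(l[1]-q[1],l[0]-q[0])))
        else: print(circ(Q[:,:2]))
t=dict(np.load("pics/top0.npz")); im=t["image"]
m=(im.max(2)<45).astype(np.uint8); m[:245]=0;m[295:]=0;m[:,:160]=0;m[:,185:]=0
n,lab,st,ce=cv2.connectedComponentsWithStats(m); k=1+st[1:,4].argmax(); print(st[k])
v,u=np.where(lab==k); W=ray(t,np.c_[u,v],.058)[:,:2]
r=cv2.minAreaRect((W*1000).astype(np.float32)); print("handle rect mm",r)
P=cloud(t); print("handle z",np.nanmedian(P[v,u,2]))
# tray points
B=P[190:255,140:200].reshape(-1,3); 
for lo,hi in((.035,.05),(.05,.065)):
    Q=B[(B[:,2]>lo)&(B[:,2]<hi)]; print(lo,len(Q),cv2.minAreaRect((Q[:,:2]*1000).astype(np.float32)))
for uv in((128,152),(230,140),(388,167)): print(ray(t,uv,.08))
cv2.imwrite("pics/c.png",np.hstack([cv2.resize(im[190:300,130:220],None,fx=4,fy=4),cv2.resize(im[190:300,350:440],None,fx=4,fy=4)]))
E
```

```text
top bench z -2.715189202517898e-05
jar 481 guess [0.63661773 0.02464426] z 0.09438665781159576
(array([0.63403639, 0.02448033, 0.03423268]), np.float64(0.0027384625516614024))
funnel 356 guess [ 0.54564694 -0.26033318] z 0.11792505660136426
(array([ 0.54711897, -0.25906082,  0.06302777]), np.float64(0.0011801220210137377))
lug 114 [ 0.47143459 -0.29306844  0.12421919] 0.13419058647718196 -155.80396001045463
side bench z -0.0005400468098111233
jar 302 guess [0.63661773 0.02464426] z 0.09341892882270249
(array([0.63513461, 0.02060146, 0.03430357]), np.float64(0.002686900479382411))
funnel 631 guess [ 0.54564694 -0.26033318] z 0.11723405224193782
(array([ 0.54837457, -0.26135186,  0.06305664]), np.float64(0.0011675972777974717))
lug 257 [ 0.47429756 -0.29974227  0.12012759] 0.13041906021144367 -152.60455409408274
[166 249  11  38 253]
handle rect mm ((441.3593444824219, 236.0307159423828), (85.9780502319336, 16.663488388061523), 15.317012786865234)
handle z 0.05713622200934243
0.035 190 ((529.8330078125, 262.0831298828125), (118.97653198242188, 66.6969985961914), 15.7643461227417)
0.05 92 ((478.71044921875, 247.995361328125), (16.543262481689453, 64.1947021484375), 14.793811798095703)
[[0.6999041  0.37895923 0.08      ]]
[[0.75925699 0.13966259 0.08      ]]
[[ 0.73661895 -0.24275861  0.08      ]]
```

View pics/c.png

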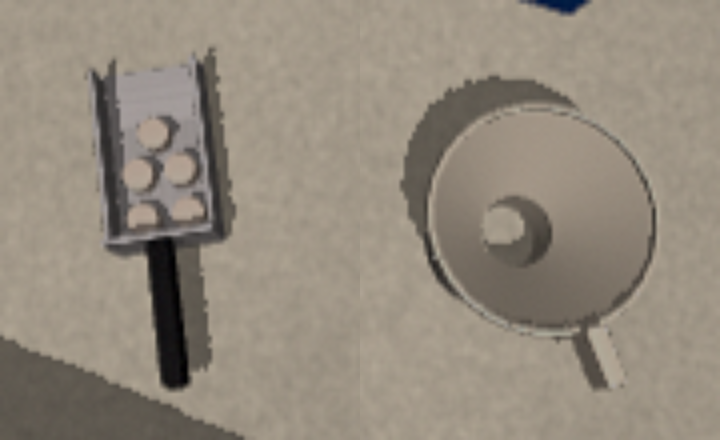

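The crop confirms the scoop, with five standing pieces, nose up and its handle at the lower right. The funnel's lug is at the lower right. Heights and sizes agree with the specs. I refine the lug heading, check IK for the whole plan, then grasp the lug.

```bash
python3 - <<'E'
from h import *
from cell import manip,inverse_kinematics as ik
ang=[]; lp=[]
for n,f in(("top",(.5471,-.2591)),("side",(.5484,-.2614))):
    P=cloud(dict(np.load(f"pics/{n}0.npz"))); d=np.hypot(P[...,0]-f[0],P[...,1]-f[1])
    L=P[(d>.066)&(d<.1)&(P[...,2]>.122)&(P[...,2]<.136)][:,:2]; r=cv2.minAreaRect((L*1000).astype(np.float32))
    l=L.mean(0); ang.append(np.arctan2(l[1]-f[1],l[0]-f[0])); lp.append(l); print(n,len(L),l,np.degrees(ang[-1]),r,np.hypot(*(l-f)))
a=np.mean(ang); F=np.array([.5477,-.2602]); J=np.array([.6346,.0225])
L=(np.mean(lp,0)+F+.083*np.array([np.cos(a),np.sin(a)]))/2
L=F+.083*np.array([np.cos(a),np.sin(a)]); print("lug",L,np.degrees(a))
for s in(1,-1):
    Rm=down(a+s*np.pi/2); rv=R.from_matrix(Rm).as_rotvec()
    for p in((*L,.098),(*L,.23),(*(L+J-F),.23),(*(L+J-F),.133)):
        q=ik(p,rv); print(s,None if q is None else np.round(q,2))
# scoop: tool tilted by t forward, pitch th nose-down, scoop yaw w
def tool(w,th,t,s):
    b=th+np.pi/2-t   # angle of tool x below horizontal
    x=np.array([np.cos(w)*np.cos(b),np.sin(w)*np.cos(b),-np.sin(b)]); y=s*np.array([-np.sin(w),np.cos(w),0]); return np.c_[x,y,np.cross(x,y)]
for t in(0,20,40):
  for s in(1,-1):
    w=np.radians(15.4); T=tool(w,0,np.radians(t),s); g=np.array([.4525,.239,.046]); q0=ik(g+.019*T[:,0],R.from_matrix(T).as_rotvec())
    print("t",t,s,"pick",None if q0 is None else np.round(q0,2))
    for wd in(15,-15,-45,-70,-90):
        w=np.radians(wd); o=[]
        for thd in(0,30,58):
            th=np.radians(thd); u=np.array([np.cos(w),np.sin(w)]); lip=np.array([*(J-.025*u),.17])
            X=np.array([*(u*np.cos(th)),-np.sin(th)]); Z=np.array([*(u*np.sin(th)),np.cos(th)])
            T=tool(w,th,np.radians(t),s); q=ik(lip-.145*X+.0395*Z+.019*T[:,0],R.from_matrix(T).as_rotvec())
            o.append("None" if q is None else str(np.round(q,1)))
        print("   ",wd,*o)
E
```

```text
top 91 [ 0.47334848 -0.29371677] -154.85603346068552 ((473.83538818359375, -294.1636047363281), (30.379798889160156, 13.325156211853027), 24.530258178710938) 0.08147151258684507
side 144 [ 0.47571881 -0.29747612] -153.6019800183525 ((475.01544189453125, -296.0400085449219), (30.31117820739746, 12.874486923217773), 24.140710830688477) 0.08114210596008531
lug [ 0.47295526 -0.29628635] -154.22900673951904
1 [-0.6   0.17  1.99 -0.    0.98  0.52]
1 [-0.6   0.05  1.87  0.    1.23  0.52]
1 [-0.07  0.05  1.86  0.    1.23  1.05]
1 [-0.07  0.14  1.96 -0.    1.04  1.05]
-1 None
-1 None
-1 [-0.07  0.05  1.86  0.    1.23 -2.09]
-1 [-0.07  0.14  1.96  0.    1.04 -2.09]
t 0 1 pick [ 0.44  0.19  2.13 -0.    0.82 -1.4 ]
    15 [-0.1 -0.1  2.1 -0.   1.2 -1.9] [ 0.   0.3  1.7 -0.1  1.7 -1.8] [ 0.1  0.6  1.3 -0.2  2.2 -1.8]
    -15 [ 0.1 -0.1  2.1 -0.   1.2 -1.2] [-0.   0.3  1.7  0.1  1.7 -1.3] [-0.1  0.6  1.3  0.2  2.2 -1.3]
    -45 [ 0.2  0.   2.  -0.   1.1 -0.6] [-0.   0.2  1.7  0.3  1.6 -0.9] [-0.2  0.5  1.4  0.6  2.  -0.9]
    -70 [ 0.3  0.2  1.8 -0.   1.2 -0.1] [-0.   0.2  1.7  0.5  1.5 -0.5] [-0.
[... 1693 characters left out ...]
2] [-0.   0.2  1.6  0.1  1.6 -1.3]
    -45 [ 0.6 -0.   2.2 -0.8  1.   0.3] [ 0.3 -0.   1.9 -0.2  1.2 -0.5] [-0.   0.2  1.6  0.2  1.6 -0.8]
    -70 [ 0.6  0.3  1.8 -0.7  1.3  0.5] [ 0.3  0.1  1.7 -0.2  1.3 -0. ] [-0.   0.2  1.6  0.3  1.5 -0.4]
    -90 [ 0.5  0.5  1.5 -0.6  1.5  0.7] [ 0.3  0.2  1.6 -0.2  1.3  0.3] [-0.1  0.2  1.6  0.3  1.4 -0.1]
t 40 -1 pick [ 0.55 -0.    2.55  4.25  0.2  -2.45]
    15 [-0.4 -0.5  2.5  0.7  0.6  0.5] [-0.1 -0.2  2.   0.1  1.1  1.2] [ 0.   0.2  1.6 -0.1  1.6  1.3]
    -15 None [ 0.1 -0.2  2.  -0.1  1.1  2. ] [-0.   0.2  1.6  0.1  1.6  1.8]
    -45 None None [-0.   0.2  1.6  0.2  1.6  2.3]
    -70 None None None
    -90 [ 0.5  0.5  1.5 -0.6  1.5 -2.5] None None
```

```bash
python3 - <<'E'
from h import *
from cell import manip,cams
a=np.radians(-154.23); L=np.array([.47295,-.29629]); rv=R.from_matrix(down(a+np.pi/2)).as_rotvec()
manip.set_gripper(.05)
manip.move_pose([*L,.22],rv); manip.move_linear([*L,.098],.12); manip.set_gripper(0,40)
s=manip.state(); print(s["gripper_width"],s["tool_pos"],s["contact_force"],s["clock"])
manip.move_linear([*L,.225],.12)
s=manip.state(); print(s["gripper_width"],s["contact_force"],s["clock"])
D=np.array([.0869,.2827])
manip.move_linear([*(L+D),.225],.15); manip.dwell(.3)
for n in("top","side"):
    c=cams.capture(n); np.savez(f"pics/{n}1.npz",**c); P=cloud(c)
    f=np.array([.634,.022]); d=np.hypot(P[...,0]-f[0],P[...,1]-f[1])
    Q=P[(d<.068)&(P[...,2]>.24)&(P[...,2]<.252)]; print(n,Q[:,2].mean(),circ(Q[:,:2])[0])
    cv2.imwrite(f"pics/{n}1.png",c["image"])
print(manip.state()["tool_pos"])
E
```

```text
0.011553585245990348 [ 0.47298519 -0.29634189  0.09812729] [-0.27701237 -0.80801236  1.51741832] 6.0
0.011592718815172565 [-0.28134947  0.31098098 -1.06672606] 7.2083
top 0.24503015343334233 [0.63397152 0.02285157 0.06268409]
side 0.243036570774057 [0.6350831  0.02122744 0.06331421]
[ 0.55982288 -0.01372197  0.22500053]
```

View pics/side1.png

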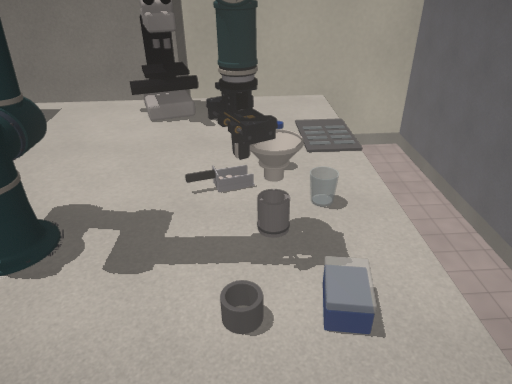

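The side view shows the funnel held upright over the jar at (275,150), with the jar at (273,211). The funnel and jar centres agree to about 1 mm, so I lower it with a force check.

```bash
python3 - <<'E'
from h import *
from cell import manip,cams
p=manip.state()["tool_pos"]; f0=manip.state()["contact_force"]
manip.move_linear([p[0],p[1],.172],.12)
for z in np.arange(.166,.1295,-.004):
    manip.move_linear([p[0],p[1],z],.08); s=manip.state(); df=s["contact_force"]-f0
    if np.abs(df).max()>1: print(round(z,3),s["tool_pos"][2],df)
    if df[2]>5: break
manip.set_gripper(.035); manip.dwell(.2)
z=manip.state()["tool_pos"][2]; manip.move_linear([p[0],p[1],.24],.15); print(manip.state()["clock"])
for n in("top","side"):
    c=cams.capture(n); np.savez(f"pics/{n}2.npz",**c); P=cloud(c)
    d=np.hypot(P[...,0]-.634,P[...,1]-.022)
    Q=P[(d<.068)&(P[...,2]>.148)&(P[...,2]<.165)]
    A=np.c_[Q[:,:2]-Q[:,:2].mean(0),np.ones(len(Q))]; print(n,len(Q),"plane",np.linalg.lstsq(A,Q[:,2],rcond=None)[0],circ(Q[:,:2])[0])
    J=P[(d<.05)&(P[...,2]>.03)&(P[...,2]<.09)]; print(" jar",J.mean(0))
E
```

```text
0.166 0.1663238430148316 [-0.28616368 -1.49104301  0.0659881 ]
0.154 0.15356582413799155 [-0.222673   -1.11025644  0.21273202]
0.146 0.1455760965464547 [-0.02249208 -1.2988651   0.70468461]
0.134 0.13364830714015188 [ 0.06327136 -1.28434817  0.66344042]
0.13 0.13129258986283734 [-4.00743301 -1.54763681  7.29097533]
14.4333
top 64 plane [0.01149233 0.0300527  0.15318569] [0.63524546 0.02184951 0.06411517]
 jar [nan nan nan]
side 309 plane [-0.01236392 -0.00490322  0.15200176] [0.63609594 0.02138377 0.0632728 ]
 jar [ 0.63257622 -0.00747617  0.06046178]<stdin>:16: RuntimeWarning: Mean of empty slice.
  ret = um.true_divide(
```

The funnel is seated: rim at z ≈ 0.153, level, and axis within about 1 mm of the jar. Now the scoop.

```bash
cat >> h.py <<'E'
def tool(w,th,t=np.radians(20)):
    b=th+np.pi/2-t
    x=np.array([np.cos(w)*np.cos(b),np.sin(w)*np.cos(b),-np.sin(b)]); y=np.array([-np.sin(w),np.cos(w),0]); return np.c_[x,y,np.cross(x,y)]
E
python3 - <<'E'
from h import *
from cell import manip,cams
w=np.radians(15.4); T=tool(w,0); rv=R.from_matrix(T).as_rotvec(); g=np.array([.448,.238,.046]); tcp=g+.019*T[:,0]
manip.set_gripper(.05)
manip.move_pose(tcp-.11*T[:,0],rv); manip.move_linear(tcp,.12); manip.set_gripper(0,60)
s=manip.state(); print(s["gripper_width"],s["tool_pos"]-tcp,s["contact_force"],s["clock"])
manip.move_linear(tcp+[0,0,.02],.06); manip.move_linear(tcp+[0,0,.154],.12); manip.dwell(.2)
s=manip.state(); print(s["gripper_width"],s["tool_pos"],s["contact_force"],s["moment"],s["clock"])
for n in("top","side"):
    c=cams.capture(n); np.savez(f"pics/{n}3.npz",**c); cv2.imwrite(f"pics/{n}3.png",c["image"])
    P=cloud(c); e=P-np.array([*g[:2],.2]); u=np.array([np.cos(w),np.sin(w)]); X=e[...,:2]@u; Y=e[...,:2]@np.array([-u[1],u[0]]); Z=e[...,2]
    m=(X>.035)&(X<.18)&(np.abs(Y)<.05)&(Z>-.03)&(Z<.08)
    x,y,z=X[m],Y[m],Z[m]; print(n,m.sum(),"X",np.percentile(x,[1,50,99]),"Y",np.percentile(y,[1,99]))
    k=(z>.034)&(z<.05); print(" walls X",np.percentile(x[k],[1,99]),"slope",np.polyfit(x[k],z[k],1))
    k=(z<.01)&(np.abs(y)<.025); print(" floor X",len(x[k]),np.percentile(x[k],[1,99]) if k.any() else 0, "z",np.polyfit(x[k],z[k],1) if k.sum()>9 else 0)
cv2.imwrite("pics/d.png",np.hstack([cv2.resize(cv2.imread("pics/top3.png")[170:320,110:260],None,fx=2.6,fy=2.6),cv2.resize(cv2.imread("pics/side3.png")[50:200,140:290],None,fx=2.6,fy=2.6)]))
E
```

```text
0.013581829577920201 [0.00011518 0.0001938  0.00027806] [-1.70744042  0.72778461  3.09290124] 18.6333
0.01345237253958368 [0.45377381 0.23947446 0.18112297] [ 0.87073617  0.21232843 -3.22390041] [-0.05825244  0.60507248  0.05268415] 20.5833
top 821 X [0.03551667 0.07479306 0.1419539 ] Y [-0.03303216  0.03289893]Traceback (most recent call last):
  File "<stdin>", line 14, in <module>
    return _quantile_unchecked(
        a, q, axis, out, overwrite_input, method, keepdims, weights)
    return _ureduce(a,
                    func=_quantile_ureduce_func,
    ...<5 lines>...
                    overwrite_input=overwrite_input,
                    method=method)
    r = func(a, **kwargs)
    result = _quantile(arr,
                       quantiles=q,
    ...<2 lines>...
                       out=out,
                       weights=wgt)
    slices_having_nans = np.isnan(arr[-1, ...])
                                  ~~~^^^^^^^^^
IndexError: index -1 is out of bounds for axis 0 with size 0
```

```bash
python3 - <<'E'
from h import *
from cell import manip,cams
w=np.radians(15.4)
c=cams.capture("side"); np.savez("pics/side3.npz",**c); cv2.imwrite("pics/side3.png",c["image"])
for n in("top","side"):
    c=dict(np.load(f"pics/{n}3.npz")); P=cloud(c); e=P-np.array([.448,.238,.2]); u=np.array([np.cos(w),np.sin(w)]); X=e[...,:2]@u; Y=e[...,:2]@np.array([-u[1],u[0]]); Z=e[...,2]
    print(n)
    for lo in np.arange(.03,.18,.015):
        k=(X>lo)&(X<lo+.015)&(np.abs(Y)<.045)&(Z>-.1)&(Z<.08)
        kw=k&(np.abs(np.abs(Y)-.0315)<.004)
        if k.sum()>3: print(round(lo,3),k.sum(),"z pct 2/50/98",np.percentile(Z[k],[2,50,98]).round(3),"wall max",np.percentile(Z[kw],95).round(3) if kw.sum() else None)
cv2.imwrite("pics/d.png",np.hstack([cv2.resize(cv2.imread("pics/top3.png")[170:320,110:260],None,fx=2.6,fy=2.6),cv2.resize(cv2.imread("pics/side3.png")[50:200,140:290],None,fx=2.6,fy=2.6)]))
E
```

```text
top
0.03 224 z pct 2/50/98 [-0.045 -0.002  0.013] wall max 0.011
0.045 210 z pct 2/50/98 [-0.047 -0.025 -0.004] wall max -0.003
0.06 239 z pct 2/50/98 [-0.049 -0.04  -0.005] wall max -0.005
0.075 224 z pct 2/50/98 [-0.048 -0.026 -0.006] wall max -0.006
0.09 233 z pct 2/50/98 [-0.049 -0.041 -0.005] wall max -0.005
0.105 211 z pct 2/50/98 [-0.049 -0.043 -0.006] wall max -0.006
0.12 232 z pct 2/50/98 [-0.049 -0.044 -0.006] wall max -0.005
0.135 187 z pct 2/50/98 [-0.048 -0.043 -0.006] wall max -0.006
side
0.03 158 z pct 2/50/98 [-0.047 -0.018  0.01 ] wall max 0.008
0.045 96 z pct 2/50/98 [-0.048 -0.023 -0.007] wall max -0.008
0.06 120 z pct 2/50/98 [-0.047 -0.023 -0.007] wall max -0.008
0.075 118 z pct 2/50/98 [-0.048 -0.024 -0.007] wall max -0.008
0.09 117 z pct 2/50/98 [-0.047 -0.021 -0.007] wall max -0.008
0.105 112 z pct 2/50/98 [-0.047 -0.022 -0.008] wall max -0.009
0.12 110 z pct 2/50/98 [-0.048 -0.024 -0.008] wall max -0.008
0.135 89 z pct 2/50/98 [-0.048 -0.024 -0.008] wall max -0.01
```

View pics/d.png

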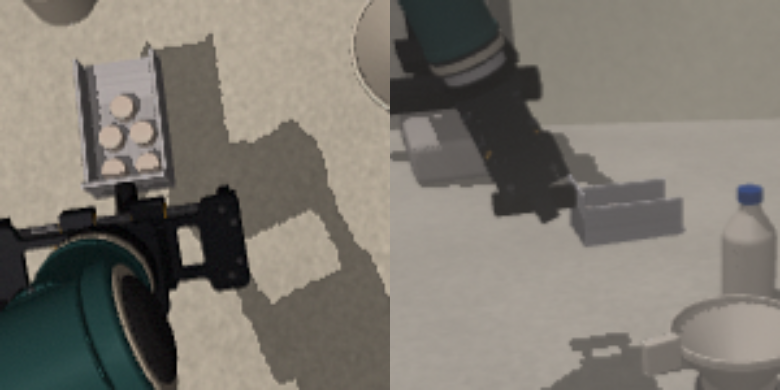

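The scoop is held level, with walls and underside at the expected height, and all five pieces are still upright in it. The lip measures about 143–146 mm ahead of the grip. Next I transit and pour about the lip.

```bash
cat >> h.py <<'E'
F=np.array([.6355,.0216])
def pour(w,th,back,lz):
    u=np.array([np.cos(w),np.sin(w)]); X=np.array([*(u*np.cos(th)),-np.sin(th)]); Z=np.array([*(u*np.sin(th)),np.cos(th)]); T=tool(w,th)
    return np.array([*(F-back*u),lz])-.145*X+.0395*Z+.019*T[:,0],R.from_matrix(T).as_rotvec()
E
python3 - <<'E'
from h import *
from cell import manip,cams
w=np.radians(-60); r=np.radians
def go(th,back,lz,rate): p,o=pour(w,r(th),back,lz); manip.move_linear(p,rate,rot=o)
s=manip.state(); manip.move_linear(s["tool_pos"]+[0,0,.045],.12)
go(0,.12,.205,.09)
go(0,.03,.178,.09)
print(manip.state()["clock"])
for n in("top","side"):
    c=cams.capture(n); np.savez(f"pics/{n}4.npz",**c); cv2.imwrite(f"pics/{n}4.png",c["image"])
cv2.imwrite("pics/e.png",np.hstack([cv2.resize(cv2.imread("pics/top4.png")[130:280,200:350],None,fx=2.6,fy=2.6),cv2.resize(cv2.imread("pics/side4.png")[100:250,200:350],None,fx=2.6,fy=2.6)]))
c=dict(np.load("pics/top4.npz")); P=cloud(c); u=np.array([np.cos(w),np.sin(w)]); e=P[...,:2]-F; X=e@u; Y=e@np.array([-u[1],u[0]])
k=(P[...,2]>.205)&(P[...,2]<.23)&(np.abs(Y)<.045)&(X<.05)&(X>-.13); print("walls X",np.percentile(X[k],[1,99]),"Y",np.percentile(Y[k],[1,99]),"z",P[...,2][k].mean())
E
```

```text
24.125
walls X [-0.12861912 -0.02955173] Y [-0.03345028  0.03327869] z 0.2109913391656799
```

View pics/e.png

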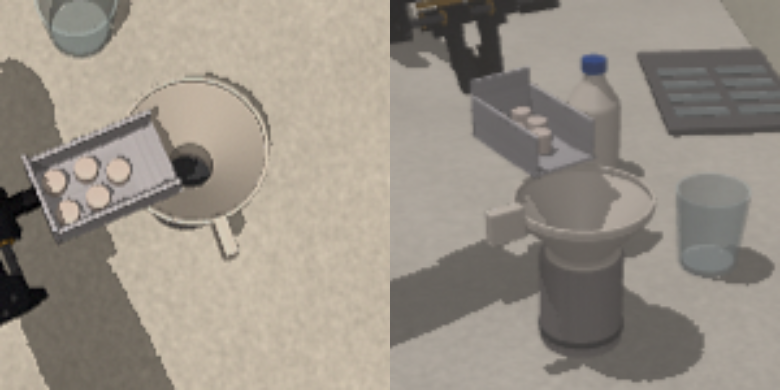

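The picture shows the lip inside the funnel mouth, centred and 30 mm short of the axis as planned, with the five pieces still standing. Tilting now.

```bash
python3 - <<'E'
from h import *
from cell import manip,cams
w=np.radians(-60); r=np.radians
def go(th,back,lz,rate): p,o=pour(w,r(th),back,lz); manip.move_linear(p,rate,rot=o)
go(14,.03,.168,.06); go(26,.03,.160,.06)
for th in range(30,59,4): go(th,.028,.160,.05)
manip.dwell(.6); print(manip.state()["clock"])
for n in("top","side"):
    c=cams.capture(n); np.savez(f"pics/{n}5.npz",**c); cv2.imwrite(f"pics/{n}5.png",c["image"])
cv2.imwrite("pics/f.png",np.hstack([cv2.resize(cv2.imread("pics/top5.png")[130:280,200:350],None,fx=2.6,fy=2.6),cv2.resize(cv2.imread("pics/side5.png")[100:250,200:350],None,fx=2.6,fy=2.6)]))
E
```

```text
28.675
```

View pics/f.png

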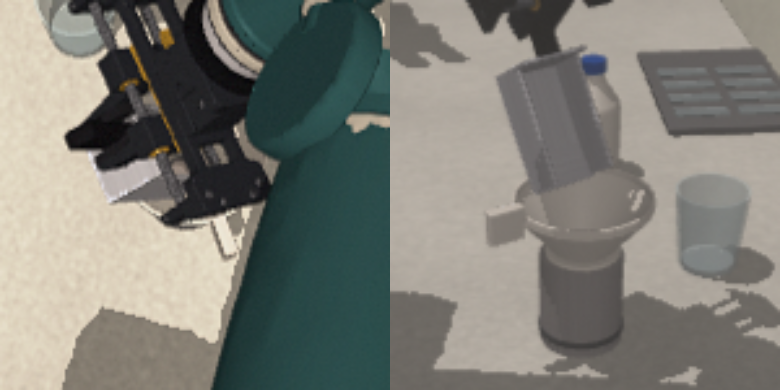

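In the side view the scoop looks empty and nothing lies on the bench. I retract, look at the funnel and put the scoop back.

```bash
python3 - <<'E'
from h import *
from cell import manip,cams
w=np.radians(-60); r=np.radians
def go(th,back,lz,rate): p,o=pour(w,r(th),back,lz); manip.move_linear(p,rate,rot=o)
go(58,.03,.185,.1); go(30,.05,.20,.12); go(0,.12,.205,.12)
w2=r(15.4); T=tool(w2,0); rv=R.from_matrix(T).as_rotvec(); tcp=np.array([.448,.238,.046])+.019*T[:,0]
manip.move_linear(tcp+[0,0,.15],.12,rot=rv); print(manip.state()["clock"])
for n in("top","side"):
    c=cams.capture(n); np.savez(f"pics/{n}6.npz",**c); cv2.imwrite(f"pics/{n}6.png",c["image"])
P=cloud(dict(np.load("pics/top6.npz"))); d=np.hypot(P[...,0]-F[0],P[...,1]-F[1]); print("z within 18mm of axis",np.sort(P[...,2][d<.018]).round(3)[::8])
cv2.imwrite("pics/g.png",np.hstack([cv2.resize(cv2.imread("pics/top6.png")[150:250,140:320],None,fx=4,fy=4)]))
manip.move_linear(tcp+[0,0,.02],.12); f0=manip.state()["contact_force"]
for z in np.arange(.015,-.004,-.003):
    manip.move_linear(tcp+[0,0,z],.05); s=manip.state(); df=(s["contact_force"]-f0)[2]
    if df>1.5: break
print("set",z,df,s["clock"])
E
```

```text
32.9
z within 18mm of axis [0.037 0.047 0.06  0.063 0.065 0.066 0.067 0.068 0.07  0.071 0.072 0.074
 0.074 0.075 0.078 0.079 0.081 0.095]
set -0.0029999999999999957 19.79108568955711 35.9833
```

View pics/g.png

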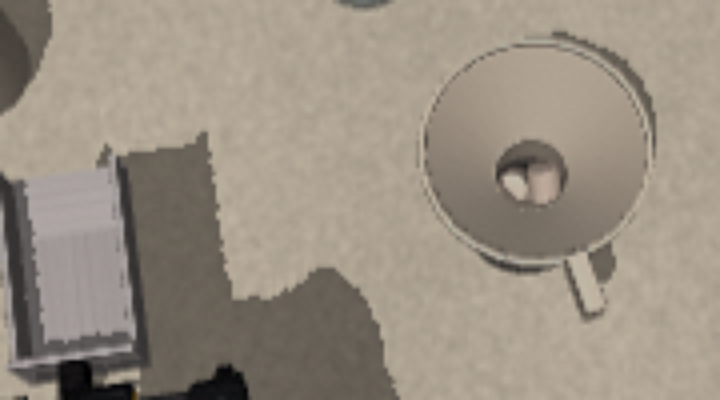

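The scoop is empty. Inside the stem I see two piece tops at z ≈ 0.07–0.08, above the stem's lower end at 0.059, so they may be hung up. I release the scoop and then shake the funnel by its lug.

```bash
python3 - <<'E'
from h import *
from cell import manip,cams
T=tool(np.radians(15.4),0); tcp=np.array([.448,.238,.046])+.019*T[:,0]
manip.move_linear(tcp-[0,0,.0005],.03); manip.set_gripper(.04); manip.dwell(.1)
manip.move_linear(tcp-.12*T[:,0],.15)
a=np.radians(-154.23); ur=np.array([np.cos(a),np.sin(a),0]); ut=np.array([-ur[1],ur[0],0])
L=np.array([*F,.132])+.083*ur; rv=R.from_matrix(down(a+np.pi/2)).as_rotvec()
manip.move_pose(L+[0,0,.1],rv); manip.move_linear(L,.12); manip.set_gripper(0,30)
print(manip.state()["gripper_width"],manip.state()["clock"])
def chk(tag):
    P=cloud(cams.capture("top")); d=np.hypot(P[...,0]-F[0],P[...,1]-F[1]); print(tag,np.sort(P[...,2][d<.018]).round(3)[::10],manip.state()["clock"])
chk("before")
for A in(.003,.004):
    for k in range(3):
        for v in(ut,-ut,ur,-ur): manip.move_linear(L+A*v,.08)
    manip.move_linear(L,.05); chk(A)
print(manip.state()["contact_force"])
E
```

```text
0.011736699553600136 41.3417
before [0.05] 41.3917
0.003 [0.048] 44.6917
0.004 [0.043] 47.9917
[-3.47398613 -2.36981816  4.42561665]
```

Top view is blocked by the arm. I release, back off and look.

```bash
python3 - <<'E'
from h import *
from cell import manip,cams
manip.set_gripper(.035); manip.dwell(.1); p=manip.state()["tool_pos"]
manip.move_linear(p+[0,0,.1],.2); manip.move_linear([.42,-.2,.25],.25); print(manip.state()["clock"])
for n in("top","side"):
    c=cams.capture(n); np.savez(f"pics/{n}7.npz",**c); cv2.imwrite(f"pics/{n}7.png",c["image"]); P=cloud(c)
    d=np.hypot(P[...,0]-F[0],P[...,1]-F[1]); Q=P[(d<.068)&(P[...,2]>.146)&(P[...,2]<.165)]
    A=np.c_[Q[:,:2]-Q[:,:2].mean(0),np.ones(len(Q))]; print(n,"rim plane",np.linalg.lstsq(A,Q[:,2],rcond=None)[0],circ(Q[:,:2])[0])
    if n=="top": print("in stem",np.sort(P[...,2][d<.018]).round(3)[::8])
    S=P[(np.hypot(P[...,0]-.51,P[...,1]-.255)<.1)&(P[...,2]>.036)&(P[...,2]<.046)]; print("wall tops",len(S),S.mean(0))
cv2.imwrite("pics/i.png",np.hstack([cv2.resize(cv2.imread("pics/top7.png")[150:300,140:320],None,fx=2.2,fy=2.2),cv2.resize(cv2.imread("pics/side7.png")[110:260,180:340],None,fx=2.2,fy=2.2)]))
E
```

```text
50.35
top rim plane [-0.01999846 -0.00395271  0.15261245] [0.63515906 0.02175935 0.0628755 ]
in stem [0.017 0.021 0.025 0.027 0.03  0.03  0.033 0.036 0.044 0.046 0.048 0.049
 0.05  0.051]
wall tops 193 [0.52813804 0.25918073 0.04102427]
side rim plane [-0.00953199 -0.00255927  0.15086319] [0.636456   0.02015829 0.06306934]
wall tops 200 [0.5022891  0.24900587 0.0400746 ]
```

View pics/i.png

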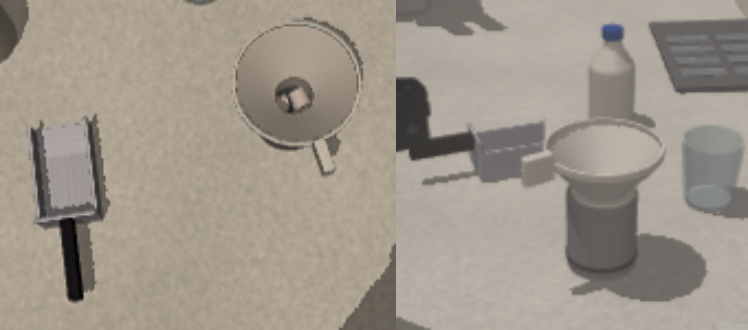

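The pieces have dropped: everything visible in the jar is now at or below 0.051 m. The funnel is level and seated, the scoop is empty and flat, and the bench is clear. Handing in.

```bash
python3 -c "
from cell import manip,order
manip.dwell(.3); order.close_job(); print(manip.state()['clock'])"
```

```text
the job is handed in; nothing more can be done
the job is handed in; nothing more can be done
```

The job is handed in, at about 51 s of the 72 s allowed. `close_job` gives no verdict, so the result below rests on my own last camera checks.

**What I did:** I moved the funnel by its lug from the holder into the jar. I then tipped the scoop to 58° with its lip inside the funnel mouth, and set it back down empty where it had stood. After the pour, pieces were still showing in the stem, with tops up to about 80 mm above the bench. I shook the funnel 3–4 mm by its lug and they dropped.

**Last checks:**
- **Pieces:** Everything visible through the stem is at 51 mm or lower. The scoop is empty and no piece is visible on the bench. I could not count all five inside the jar, because only part of it shows through the stem.
- **Funnel:** The rim is at about 152 mm and level within about 0.02 rad. Its axis is within about 2 mm of where I measured the jar at the start; I could not measure the jar itself again with the funnel on it.
- **Scoop:** The wall tops are at 40–41 mm against the 42 mm given, so it is flat on the bench.
- **Bystanders:** The bottle and beaker look unmoved in the last picture. The tip box was outside that crop and I did not re-measure it; the arm did not work near it.

**What went less cleanly:** The scoop was pressed on the bench with about 20 N for a moment before I eased off and let go. The two cameras differ by 1–2 mm on the funnel's centre, within calibration.

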